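# Open the drop-arm beam shutter

## Task

Open the laser shutter on the breadboard without gripping anything: push the bolt's thumb tab sideways until the bolt is fully drawn back, then push the counterweighted arm up by its front end, past its balance point, so that it tips over and stays raised against its stop, out of the beam. Pinch neither the tab nor the arm, keep the fingers off the counterweight and the beam-stop disc, and leave the loose things around the shutter where they are.

Things in the scene. Friction and masses are not known exactly. Their poses are not given: they have to be found in the camera images.
- breadboard: grey metal optical breadboard 190 x 300 x 12 mm with a grid of dark holes, fixed on the bench, carrying the shutter and a black laser barrel in a clamp (left, top at z = 60 mm). Origin: centre of its underside, z = 0. Board x runs from the catch post to the pivot post (roughly away from the robot), board y to the left along the laser beam, z up. All heights here are above the bench
- pivot (a point): point on the arm's pivot axis, 95 mm high, at board (70, 0) mm; the axis runs along board y. The black pivot post stands just left of it (board y 18 to 35 mm, 108 mm high)
- fork (a point): centre of the fork that ends the black catch post, on the arm's centre line at board (-30, 0) mm, 112 mm high, level with the tops of its two cheeks. Fork: 12 mm thick in board x, 28 mm wide in y. The bolt's guide stands at its left, also 112 mm high, at board y 66 to 74 mm; the bolt's rod passes through both, 105 mm high
- shutter_arm (a joint): angle of the steel shutter arm, rad: 0 = closed, level, lying in the fork and pointing to board -x; grows as the front end rises and swings over away from the robot; 1.83 = open stop, 15 degrees past upright. A round brass counterweight stands above and behind the pivot; arm about 0.37 kg. Below 0.87 rad it falls shut, beyond that it falls open by itself and stays. About 0.5 N at the lip lifts it. Damped
- lip (a point): centre of the underside of the lip, a steel plate at the arm's front end, 26 mm wide (board y), 40 mm long, 5 mm thick, bent up 45 degrees: its underside faces down and towards the robot. Closed, this point is 134 mm in front of the pivot and 9 mm above it (104 mm high); the free edge is 14 mm further forward and 14 mm higher, the lower edge 14 mm back and 14 mm lower. Free space below
- flag (a point): centre of the black beam-stop disc, 36 mm across, 3 mm thick, that hangs under the arm (whose bar is 12 mm wide, 10 mm thick): 55 mm in front of the pivot and 55 mm below it when closed, 40 mm high, in the beam
- bolt (a joint): travel of the sliding steel bolt, m: 0 = locked (its rod crosses the fork above the arm and blocks it), 0.030 = fully drawn to the left (board +y), against its end; about 1.2 N of friction, stays where it is left. Starts within 5 mm of locked; from about 0.022 it no longer blocks the arm
- tab (a point): centre of the free part of the bolt's thumb tab, 130 mm high: an upright steel plate 6 mm thick (board y), 14 mm wide (board x), left of the fork and in line with it; its top is 145 mm high, so 33 mm of it stand above the fork. Locked, it is 26 mm left of the arm's centre line. It is pushed to the left (board +y) on its right-hand face
- iris_ring: loose black iris ring, 43 mm across, 42 mm high, standing on the board right of the shutter; origin under its foot; leave alone
- power_head: loose black round sensor head with a short metal post on top, 60 mm wide, 80 mm high, at the right end of the beam line; origin under its foot; leave alone
- hex_key: loose steel hex key 88 x 30 x 4 mm lying at the front right of the board; leave alone
- post_holder: loose black post holder, upright tube 61 mm high with a brass thumb screw, at the front left of the board; origin under its foot; leave alone

How it is judged:
By the outcome, as a careful person would: the job done as asked, in the order asked, and still so for the second after the job is handed in, with the robot touching nothing.
It also fails if it takes over 42 s, if anything falls off the work surface, if the arm or the gripper's body presses on something with over 40 N, if the wrist force passes 120 N, or if a joint passes its speed limit or range.

## Robot

A 6-joint arm with a two-finger parallel gripper is mounted at the origin on a cart in front of the work surface, level with it; the furniture and walls round the work are solid. World frame = base frame: x ahead of the robot, y to its left, z up, the work surface at z = 0. Lengths are in mm, angles in degrees, forces in N, time in s.
With the tool pointing down it reaches from about 350 to 850 mm from the base axis. Payload 8.1 kg.
Tool frame: the origin (TCP) lies between the finger pads; the fingertips stand 8 mm ahead of it and the grasp point (between the pads) lies 11 mm behind it (r.tip_extent is the distance from the TCP to the fingertips, in mm); z points along the fingers, y is the direction in which the jaws open and shut (so a half turn about z gives the same grasp; the last joint's range is limited). The gripper opens to 85 mm and grips with 20 to 120 N. Pads are 22 mm wide; open, the fingers measure 114 mm over their backs; the gripper's body (76 mm by 85 mm) begins 54 mm behind the grasp point. The pads swing forward as they close: fully open they stand 13 mm farther back than shut.
Start: joints at [69.821, 7.471, 85.268, -0, 87.261, -4.893], TCP at [158.165, 578.782, 239.292] pointing down, gripper open.
Joint ranges: [-169.43, 169.43], [-51.17, 129.36], [1.28, 143.12], [-76.62, 256.62], [0, 156.53], [-152.29, 152.29]. Speed limits (degrees/s): [136.94, 136.94, 159.86, 180, 180, 180].

## Interface

Orientations are given as [roll, pitch, yaw] about the fixed x, y, z axes, in that order (R = Rz(yaw) Ry(pitch) Rx(roll)).
In Python, from bench import sensors, viewer, hand_in, r gives the robot as it stands. The module is installed in compiled form; this text tells all that it offers.
- The arm moves only by the tool move_arm, never from a script. Its argument "rows" is a list that holds one entry, the list of rows, each a list of 6 numbers: the shift along the tool's x, y, z in m, then the turn, a rotation vector about the tool's x, y, z in degrees. In form: [[[tx, ty, tz, rx, ry, rz], ...]]. A call has 1 to 20 rows; each row is the pose to reach, as a shift and turn from the pose commanded when the call began, along the tool's axes at that moment; what a row does not reach only later rows make up. A row lasts 1/10 s, in which the tool goes at most 50 mm and 8.59 degrees, less where a joint would pass 70% of its speed; a pose out of reach is approached as far as the arm can. A call with a gripper value outside its range is refused whole. "grip" is the opening, from 0 (shut) to 1 (fully open), set as the call begins (left out, the last holds). The fingers move at their own pace and stop on an object; "newtons" is the grip in N (left out, the last holds). Time passes only in rows, so rows that repeat a pose let the fingers close. It gives the time, the measured TCP pose, the force and the opening at its end, in the units of the state.
- sensors.sense(): the state, without advancing time (a new reading comes with each control period).
- viewer.snapshot(name): name is "scene" or "top"; returns a dict with "color" (400x640x3 uint8, red, green, blue), "camera_matrix" (3x3 intrinsics, pixels), "k1" (the pictures are not rectified: a ray, as slopes to the right and down, at radius r is drawn at 1 + k1 r^2 times it, then the intrinsics apply), "R" (3x3) and "t" (3): a world point X has camera coordinates R X + t. Camera axes: x right, y down, z forward; pixel columns grow to the right and rows downward; lengths in mm; the calibration is good to about 2 mm. A picture is of the moment at which its call begins. There is no depth.
- hand_in(): hands the job in, once; it reports no verdict.
The state is a dict: "time": time; "joint_pos": joint angles; "qd": joint speeds; "joint_efforts": joint torques, N m; "tool_pos": TCP position; "tcp_rot": TCP orientation; "ft_force": force on the tool from outside, world axes, zero at the start; "wrist_torque": the same for the moment, N m; "finger_gap": finger opening in mm.
Only numpy, scipy, OpenCV 4.12 (cv2) and the standard library are available. Lean on these libraries where they do the work, as an engineer would, in place of code of your own. Each camera call takes 0.05 s, during which the arm holds its last target.

## Working session

There is one attempt and no reset: what is moved stays moved. The work goes in short steps, Python scripts to look and compute and a tool call to move; the robot and the scene stay as the last step left them, time stands still between calls to the robot, and variables do not carry over. Pictures are saved under pics/ and viewed, and the job is handed in when it is done.

Besides the shell and the picture viewer there is one more tool, called after ">>>" as name([rows], argument=value, ...), one row to a line, values as JSON. move_arm: Moves the arm, as the interface text tells. Its arguments: {"type":"object","properties":{"rows":{"type":"array","items":{"type":"array","items":{"type":"array","items":{"type":"number"}}}},"grip":{"type":"number"},"newtons":{"type":"number"}},"required":["rows"]}

```bash
mkdir -p pics; python3 - <<'E'
from bench import sensors, viewer, r
import cv2
print(sensors.sense())
for n in("scene","top"):
    s=viewer.snapshot(n); cv2.imwrite(f"pics/{n}0.png",s["color"][:,:,::-1]); print(n,s["camera_matrix"],s["k1"],s["R"],s["t"])
E
```

```text
{'time': 0.0, 'joint_pos': array([ 6.98184261e+01,  7.51520201e+00,  8.53310391e+01, -7.57155769e-04,
        8.72604961e+01, -4.89251489e+00]), 'qd': array([ 0.06865166,  0.03255746, -0.01456621, -0.03376472, -0.12716766,
        0.09279789]), 'joint_efforts': array([ 2.78989082e-04, -5.69380045e+01, -5.00567901e+01, -4.11064650e-05,
        1.39588426e-02,  8.96554894e-06]), 'tool_pos': array([158.00323208, 578.26046681, 238.22656554]), 'tcp_rot': array([-1.79893587e+02, -8.34980033e-03,  1.64710970e+02]), 'ft_force': array([-0.67229562, -0.38674873, -0.88944529]), 'wrist_torque': array([0.00072193, 0.04300273, 0.02341028]), 'finger_gap': 85.29004795185541}
scene [[377.53785747   0.         324.85288646]
 [  0.         377.53785747 195.77425284]
 [  0.           0.           1.        ]] -0.007512432453218998 [[ 0.67309188 -0.73945043 -0.01266398]
 [-0.47922183 -0.42304604 -0.76901137]
 [ 0.56328834  0.52368417 -0.63910964]] [-336.68355116  371.69685455  592.2079085 ]
top [[425.3652984    0.         323.0789462 ]
 [  0.         425.3652984  199.89681914]
 [  0.           0.           1.        ]] -0.0798155602365643 [[ 0.02596135 -0.99963848 -0.00699428]
 [-0.99192678 -0.02489105 -0.12434507]
 [ 0.12412602  0.01016598 -0.99221438]] [ 35.70833813 564.36003863 929.30835328]
```

View pics/scene0.png

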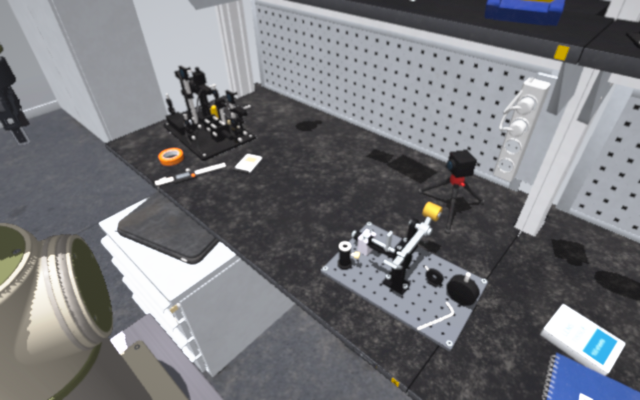

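View pics/top0.png

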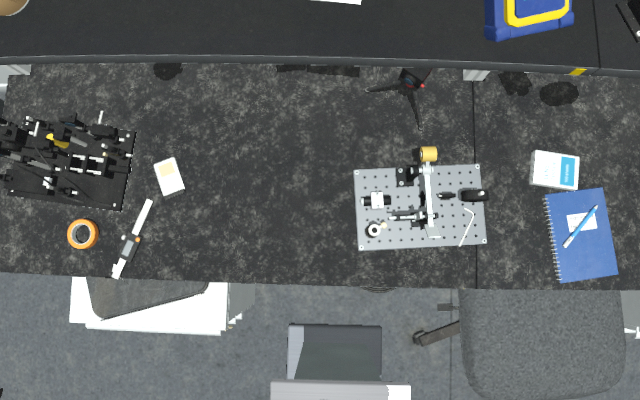

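```bash
python3 - <<'E'
import cv2
a=cv2.imread("pics/scene0.png")[195:350,315:495]; cv2.imwrite("pics/s0z.png",cv2.resize(a,None,fx=4.4,fy=3.85*4.4/3.85*0.87,interpolation=cv2.INTER_CUBIC))
a=cv2.imread("pics/top0.png")[140:255,350:492]; cv2.imwrite("pics/t0z.png",cv2.resize(a,None,fx=5,fy=5,interpolation=cv2.INTER_CUBIC))
E
```

```text
(no output)
```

View pics/s0z.png

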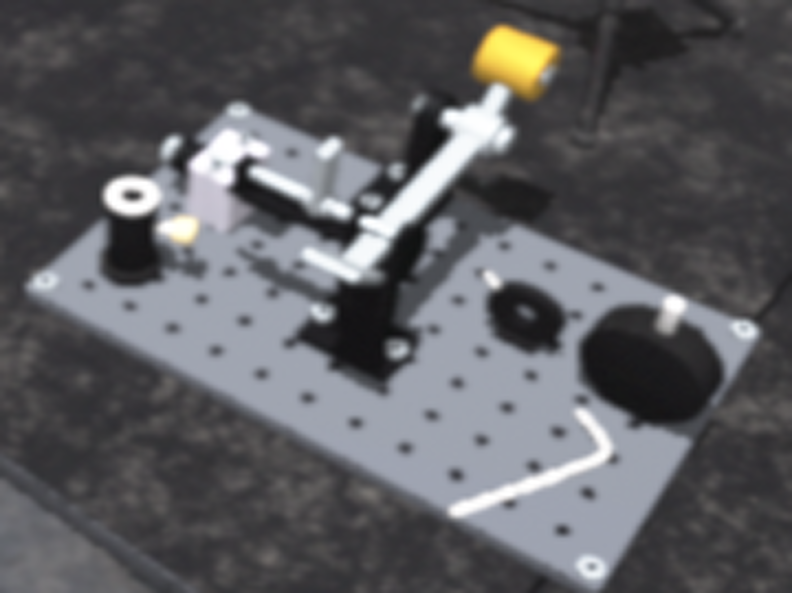

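View pics/t0z.png

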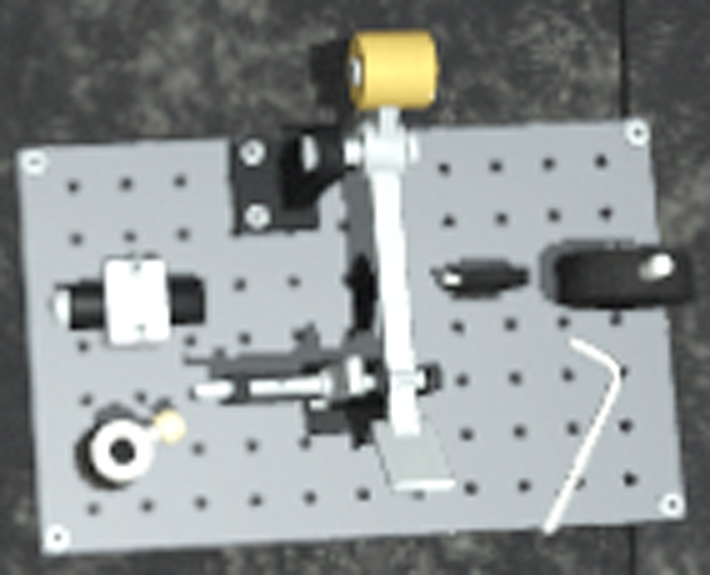

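```bash
cat > h.py <<'E'
import numpy as np,cv2
from bench import sensors,viewer
def cam(n):
    s=viewer.snapshot(n); return s
def ray(s,u,v):
    K=s["camera_matrix"]; 
    d=np.array([(u-K[0,2])/K[0,0],(v-K[1,2])/K[1,1]]);x=d.copy()
    for _ in range(20): x=d/(1+s["k1"]*(x@x))
    R=np.array(s["R"]);t=np.array(s["t"]); return -R.T@t, R.T@np.array([x[0],x[1],1])
def onz(s,u,v,z):
    c,d=ray(s,u,v); return c+d*(z-c[2])/d[2]
def proj(s,X):
    K=s["camera_matrix"]; p=np.array(s["R"])@X+s["t"]; x=p[:2]/p[2]; x=x*(1+s["k1"]*(x@x)); return K[:2,:2]@x+K[:2,2]
def tri(s1,p1,s2,p2):
    c,d=ray(s1,*p1);e,f=ray(s2,*p2)
    k=np.linalg.lstsq(np.c_[d,-f],e-c,rcond=None)[0]
    a=c+d*k[0];b=e+f*k[1];return (a+b)/2,np.linalg.norm(a-b)
E
python3 - <<'E'
from h import *
np.set_printoptions(precision=1,suppress=True)
T=cam("top");S=cam("scene")
pt=[(33,161),(637,132),(672,505),(57,538)]; pt=[(x/5+350-.4,y/5+140-.4) for x,y in pt]
ps=[(238,110),(744,328),(591,568),(44,281)]; ps=[(x/4.4+315-.4,y/3.828+195-.4) for x,y in ps]
def ref(s,p):
    g=cv2.cvtColor(s["color"],cv2.COLOR_RGB2GRAY).astype(float); u,v=map(round,p)
    w=g[v-3:v+4,u-3:u+4]; w=np.clip(w-200,0,None); yy,xx=np.mgrid[-3:4,-3:4]
    return (u+(w*xx).sum()/w.sum(),v+(w*yy).sum()/w.sum()) if w.sum()>0 else p
for nm,s,p in(("top",T,pt),("scene",S,ps)):
    q=[ref(s,x) for x in p]; P=np.array([onz(s,*x,13) for x in q])
    print(nm,np.array(p),np.array(q));print(P)
    c=P.mean(0); ex=(P[0]+P[1]-P[2]-P[3]); ey=(P[0]+P[3]-P[1]-P[2])
    print("c",c,"yaw x",np.degrees(np.arctan2(ex[1],ex[0])),"yaw y",np.degrees(np.arctan2(-ey[0],ey[1])),np.hypot(*ex[:2])/2,np.hypot(*ey[:2])/2)
    if nm=="top":Q=q
    else:
        for a,b in zip(Q,q):print(tri(T,a,S,b))
E
```

```text
top [[356.2 171.8]
 [477.  166. ]
 [484.  240.6]
 [361.  247.2]] [[356.4 172.1]
 [476.7 166.4]
 [483.7 240.5]
 [361.2 246.9]]
[[ 633.6  -25.9   13. ]
 [ 654.9 -310.7   13. ]
 [ 480.6 -324.    13. ]
 [ 459.8  -39.7   13. ]]
c [ 557.2 -175.1   13. ] yaw x 4.450414280023836 yaw y 4.238661172477214 174.57229578636986 285.3069258992507
scene [[368.7 223.3]
 [483.7 280.3]
 [448.9 343. ]
 [324.6 268. ]] [[369.  224. ]
 [483.5 281. ]
 [448.8 342.9]
 [325.1 268.3]]
[[ 633.   -25.8   13. ]
 [ 655.  -309.5   13. ]
 [ 480.9 -322.8   13. ]
 [ 459.   -38.5   13. ]]
c [ 557.  -174.2   13. ] yaw x 4.253829219638169 yaw y 4.423038831973956 174.4750788624682 284.8617737543096
(array([633.5, -25.8,  12.6]), np.float64(0.5006345779870456))
(array([ 654.4, -310. ,   14. ]), np.float64(0.8250324765617163))
(array([ 480.4, -323.2,   14.3]), np.float64(0.7099130994058441))
(array([459.3, -39.2,  13.5]), np.float64(1.3956811253283752))
```

```bash
cat >> h.py <<'E'
np.set_printoptions(precision=4,suppress=True)
from scipy.spatial.transform import Rotation as Ro
YAW=4.35;C=np.array([557.1,-174.6]);c,s_=np.cos(np.radians(YAW)),np.sin(np.radians(YAW));B=np.array([[c,-s_],[s_,c]])
def b2w(x,y,z): return np.r_[C+B@[x,y],z]
def w2b(p): return np.r_[B.T@(np.array(p[:2])-C),p[2]]
RD=Ro.from_euler('xyz',[180,0,90+YAW],degrees=True)   # tool down, x=board y, y=board x
def goal(p,R=None,tilt=0):
    s=sensors.sense(); R0=Ro.from_euler('xyz',s["tcp_rot"],degrees=True)
    R=RD*Ro.from_rotvec([-tilt,0,0],degrees=True)
    d=R0.inv().apply(np.array(p)-s["tool_pos"])/1000
    print("shift m",d,"rotvec",(R0.inv()*R).as_rotvec(degrees=True))
def st():
    s=sensors.sense(); print("t",s["time"],"w",s["tool_pos"],"b",w2b(s["tool_pos"]),s["tcp_rot"],"F",s["ft_force"],"gap",s["finger_gap"],s["joint_pos"])
E
python3 - <<'E'
from h import *
import bench
T=cam("top");S=cam("scene")
for nm,a,b in(("tabtop",(352,375),(328,145)),("cw",(393,70),(516,62)),("lipfree mid",(420,486),(328,263)),("holder",(122,452),(133,195))):
    X,e=tri(T,(a[0]/5+349.6,a[1]/5+139.6),S,(b[0]/4.4+314.6,b[1]/3.828+194.6)); print(nm,X,w2b(X),e)
print("exp lip free",b2w(-78,0,118), bench.r.tip_extent)
for q in(0,.005,.03):
  print("tabtop px",q,proj(T,b2w(-30,26+q*1000,145)),proj(S,b2w(-30,26+q*1000,145)))
goal(b2w(-30,-4,240))
E
```

```text
tabtop [ 524.6052 -145.8048  145.8328] [-30.2171  31.177  145.8328] 0.11978697106074544
cw [ 654.157  -167.0637  126.8206] [ 97.3491   0.1529 126.8206] 1.7103579721776005
lipfree mid [ 481.6769 -179.1351  120.6417] [-75.5498   1.1987 120.6417] 0.9220332484349721
holder [495.7803 -62.0181  72.6338] [-52.6038 116.9086  72.6338] 0.04536482255523284
exp lip free [ 479.3247 -180.5162  118.    ] 8.0
tabtop px 0 [422.4355 214.416 ] [391.5651 233.8965]
tabtop px 0.005 [419.9657 214.5448] [389.2739 232.758 ]
tabtop px 0.03 [407.5937 215.1885] [378.0418 227.1765]
shift m [-0.5566 -0.6352 -0.0007] rotvec [-0.0338  0.0186 70.3636]
```

>>> move_arm([
  [[-0.01, -0.012, 0, 0, 0, 1], [-0.03, -0.034, 0, 0, 0, 4], [-0.06, -0.068, 0, 0, 0, 8], [-0.09, -0.103, 0, 0, 0, 12], [-0.12, -0.137, 0, 0, 0, 16], [-0.15, -0.171, 0, 0, 0, 20], [-0.18, -0.205, 0, 0, 0, 24], [-0.21, -0.24, 0, 0, 0, 28], [-0.24, -0.274, 0, 0, 0, 32], [-0.27, -0.308, 0, 0, 0, 36], [-0.3, -0.342, 0, 0, 0, 40], [-0.33, -0.377, 0, 0, 0, 44], [-0.36, -0.411, 0, 0, 0, 48], [-0.39, -0.445, 0, 0, 0, 52], [-0.42, -0.479, 0, 0, 0, 56], [-0.45, -0.514, 0, 0, 0, 60], [-0.48, -0.548, 0, 0, 0, 64], [-0.51, -0.582, 0, 0, 0, 67], [-0.54, -0.616, 0, 0, 0, 69], [-0.5566, -0.635, 0, 0, 0, 70.4]],
], grip=0, newtons=20)

```text
time: 2.3
tool_pos: [528.3, -183.7, 239.0]
tcp_rot: [-180.0, 0.0, 94.1]
ft_force: [-0.1, 0.7, -0.9]
finger_gap: -0.3
```

```bash
python3 - <<'E'
from h import *
import bench
st(); print(bench.r.tip_extent)
T=cam("top");S=cam("scene")
cv2.imwrite("pics/s1.png",cv2.resize(S["color"][130:350,300:500,::-1],None,fx=2.7,fy=2.7)); 
cv2.imwrite("pics/t1.png",cv2.resize(T["color"][120:260,340:500,::-1],None,fx=4.2,fy=4.2)); goal(b2w(-30,-4,132))
E
```

```text
t 2.3 w [ 528.3174 -183.6906  238.9691] b [-29.3892  -6.8813 238.9691] [-179.9996    0.0376   94.1138] F [-0.0751  0.6556 -0.9073] gap -0.25294635284760114 [-24.4028   1.1842  91.9069  -0.0332  86.8913 -28.5148]
8.0
shift m [ 0.0027 -0.0003  0.1067] rotvec [-0.0351  0.0274 -0.265 ]
```

View pics/s1.png

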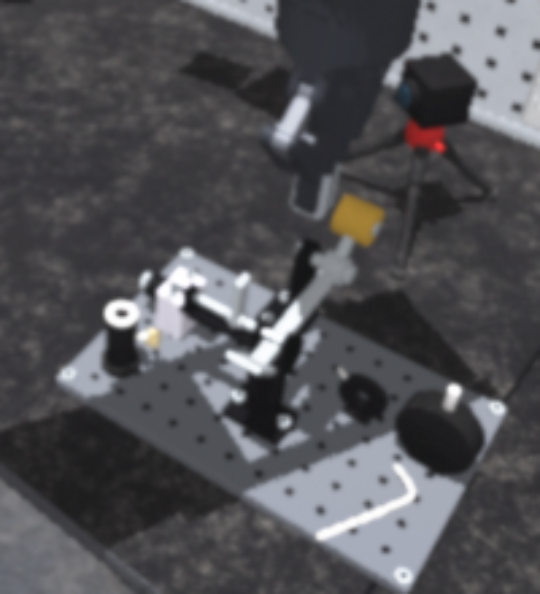

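>>> move_arm([
  [[0, 0, 0.02, 0, 0, 0], [0, 0, 0.05, 0, 0, 0], [0, 0, 0.08, 0, 0, 0], [0, 0, 0.098, 0, 0, 0], [0, 0, 0.107, 0, 0, 0], [0, 0, 0.107, 0, 0, 0], [0, 0, 0.107, 0, 0, 0]],
])

```text
time: 3.1
tool_pos: [528.2, -180.4, 133.5]
tcp_rot: [179.9, 0.0, 94.3]
ft_force: [0.1, -1.3, 0.5]
finger_gap: -0.2
```

```bash
python3 - <<'E'
from h import *
st()
T=cam("top");S=cam("scene")
print(proj(S,b2w(-30,-4,124)))
cv2.imwrite("pics/s2.png",cv2.resize(S["color"][180:300,340:460,::-1],None,fx=4.8,fy=4.8,interpolation=cv2.INTER_CUBIC)); 
cv2.imwrite("pics/t2.png",cv2.resize(T["color"][120:260,340:500,::-1],None,fx=4.2,fy=4.2)); goal(b2w(-30,-4,132))
E
```

```text
t 3.1 w [ 528.1786 -180.35    133.4746] b [-29.2742  -3.5398 133.4746] [179.9304   0.0339  94.3429] F [ 0.1115 -1.3258  0.5136] gap -0.18386704075568797 [-24.1185   5.2644  98.9244   0.0035  75.7339 -28.4622]
[404.2598 248.5602]
shift m [-0.     -0.0012  0.0021] rotvec [ 0.1377  0.0711 -0.021 ]
```

View pics/s2.png

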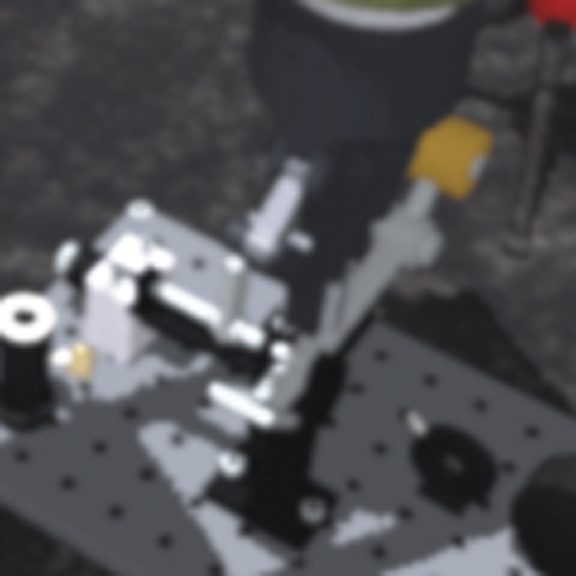

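View pics/t2.png

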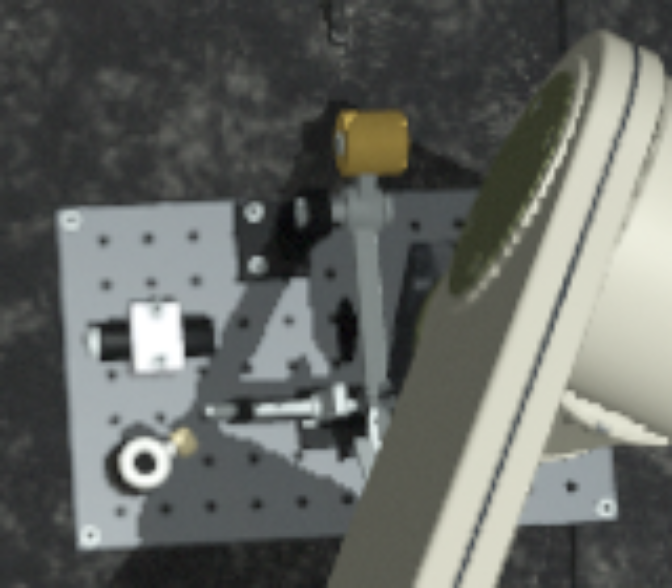

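>>> move_arm([
  [[0.008, 0, 0, 0, 0, 0], [0.016, 0, 0, 0, 0, 0], [0.02, 0, 0, 0, 0, 0], [0.024, 0, 0, 0, 0, 0], [0.028, 0, 0, 0, 0, 0], [0.032, 0, 0, 0, 0, 0], [0.036, 0, 0, 0, 0, 0], [0.04, 0, 0, 0, 0, 0], [0.04, 0, 0, 0, 0, 0]],
])

```text
time: 4.1
tool_pos: [524.5, -140.0, 132.1]
tcp_rot: [-180.0, -0.0, 94.3]
ft_force: [-0.2, -0.9, 0.4]
finger_gap: -0.1
```

```bash
python3 - <<'E'
from h import *
st()
T=cam("top");S=cam("scene")
print(proj(S,b2w(-30,56,145)),proj(S,b2w(-30,51,145)))
cv2.imwrite("pics/s3.png",cv2.resize(S["color"][180:300,340:460,::-1],None,fx=4.8,fy=4.8,interpolation=cv2.INTER_CUBIC)); 
E
```

```text
t 4.1 w [ 524.5168 -139.9697  132.1457] b [-29.8627  37.0019 132.1457] [-179.983    -0.0267   94.3376] F [-0.1794 -0.9367  0.4324] gap -0.091909021420888 [-20.3646   3.1172 101.3289   0.0177  75.5805 -24.7066]
[378.0418 227.1765] [380.2589 228.2782]
```

View pics/s3.png

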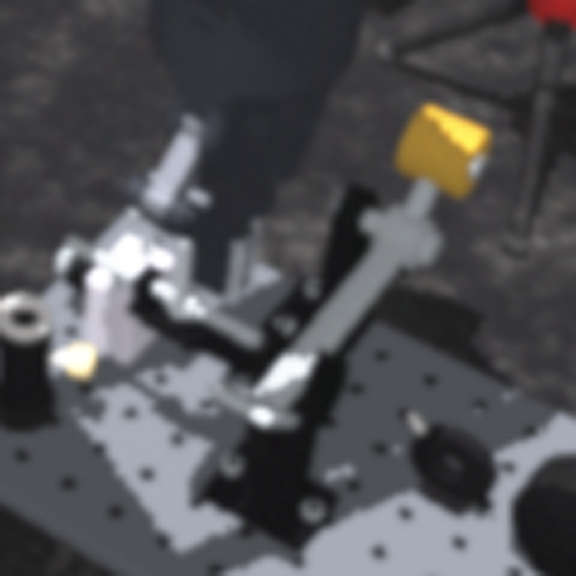

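>>> move_arm([
  [[0.002, 0, 0, 0, 0, 0], [0.003, 0, 0, 0, 0, 0], [0.004, 0, 0, 0, 0, 0], [0.005, 0, 0, 0, 0, 0], [0.005, 0, 0, 0, 0, 0]],
])

```text
time: 4.7
tool_pos: [524.2, -135.5, 132.2]
tcp_rot: [-180.0, -0.0, 94.3]
ft_force: [-0.2, -1.0, -1.0]
finger_gap: -0.2
```

>>> move_arm([
  [[0.001, 0, 0, 0, 0, 0], [0.002, 0, 0, 0, 0, 0], [0.002, 0, 0, 0, 0, 0]],
])

```text
time: 5.0
tool_pos: [524.2, -134.9, 132.3]
tcp_rot: [180.0, 0.1, 94.3]
ft_force: [2.1, -7.7, -2.8]
finger_gap: -0.2
```

>>> move_arm([
  [[-0.006, 0, 0, 0, 0, 0], [-0.014, 0, -0.005, 0, 0, 0], [-0.02, -0.01, -0.03, 0, 0, 0], [-0.03, -0.04, -0.06, 0, 0, 0], [-0.04, -0.08, -0.09, 0, 0, 0], [-0.045, -0.12, -0.11, 0, 0, 0], [-0.045, -0.15, -0.11, 0, 0, 0], [-0.045, -0.16, -0.11, 0, 0, 0]],
])

```text
time: 5.8
tool_pos: [366.6, -191.4, 243.9]
tcp_rot: [179.9, 0.1, 94.2]
ft_force: [0.2, -0.6, -0.6]
finger_gap: -0.0
```

```bash
python3 - <<'E'
from h import *
st()
T=cam("top");S=cam("scene")
print(proj(S,b2w(-30,56,145)),proj(S,b2w(-30,51,145)))
cv2.imwrite("pics/s4.png",cv2.resize(S["color"][180:300,340:460,::-1],None,fx=4.8,fy=4.8,interpolation=cv2.INTER_CUBIC)); 
cv2.imwrite("pics/t4.png",cv2.resize(T["color"][140:255,350:492,::-1],None,fx=5,fy=5,interpolation=cv2.INTER_CUBIC)); 
E
```

```text
t 5.8 w [ 366.6252 -191.3862  243.9166] b [-191.1993   -2.2905  243.9166] [179.8801   0.1001  94.2219] F [ 0.2049 -0.5535 -0.6306] gap -0.019308271771053674 [-34.6747 -23.042  112.5698  -0.0026  90.316  -38.8967]
[378.0418 227.1765] [380.2589 228.2782]
```

View pics/s4.png

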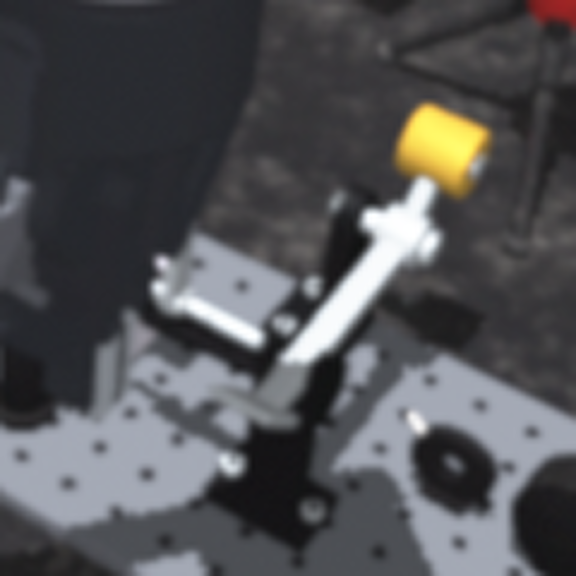

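View pics/t4.png

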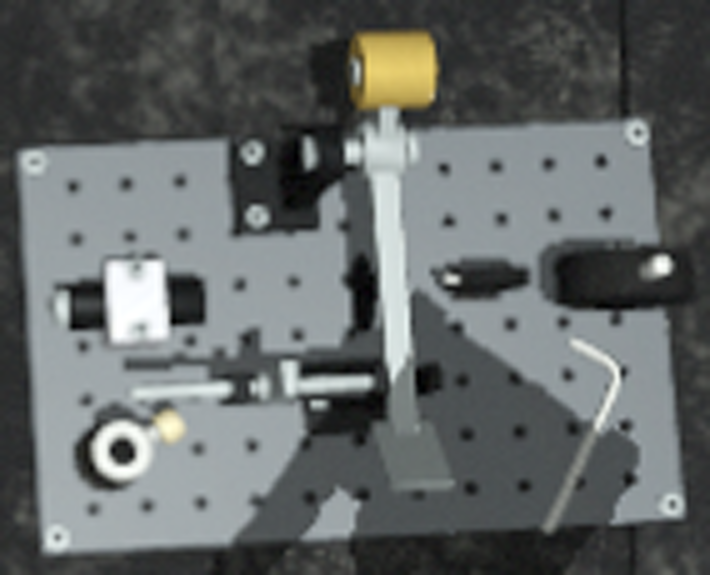

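```bash
python3 - <<'E'
from h import *
goal(b2w(-130,0,230),tilt=45)
E
```

```text
shift m [0.0021 0.0603 0.0129] rotvec [-44.9265   0.0859  -0.1022]
```

>>> move_arm([
  [[0.001, 0.008, 0.002, -4, 0, 0], [0.002, 0.02, 0.004, -11, 0, 0], [0.002, 0.03, 0.006, -18, 0, 0], [0.002, 0.04, 0.008, -25, 0, 0], [0.002, 0.05, 0.01, -32, 0, 0], [0.002, 0.06, 0.013, -39, 0, 0], [0.002, 0.06, 0.013, -45, 0, 0], [0.002, 0.06, 0.013, -45, 0, 0], [0.002, 0.06, 0.013, -45, 0, 0]],
])

```text
time: 6.8
tool_pos: [428.2, -185.4, 229.0]
tcp_rot: [135.2, -0.1, 94.2]
ft_force: [0.7, 0.0, 1.0]
finger_gap: -0.1
```

```bash
python3 - <<'E'
from h import *
st()
s=sensors.sense()
D=[([69.821,7.471,85.268,87.261],[158.165,578.782,239.292]),([-24.4028,1.1842,91.9069,86.8913],[528.3174,-183.6906,238.9691]),([-24.1185,5.2644,98.9244,75.7339],[528.1786,-180.35,133.4746]),([-20.3646,3.1172,101.3289,75.5805],[524.5168,-139.9697,132.1457]),([-34.6747,-23.042,112.5698,90.316],[366.6252,-191.3862,243.9166])]
q=s["joint_pos"];D.append(([q[0],q[1],q[2],q[4]],s["tool_pos"]))
A=[];b=[]
for q,p in D:
    q=np.radians(q);r=np.hypot(p[0],p[1]);a,bb,cc=q[1],q[1]+q[2],q[1]+q[2]+q[3]
    if len(D) : print(np.degrees(np.arctan2(p[1],p[0]))-np.degrees(q[0]),r)
    A+= [[1,0,np.sin(a),np.sin(bb),np.cos(bb),np.sin(cc)],[0,1,np.cos(a),np.cos(bb),-np.sin(bb),np.cos(cc)]];b+=[r,p[2]]
x,res,rk,sv=np.linalg.lstsq(np.array(A),np.array(b),rcond=None);print(x,rk,sv,np.array(A)@x-b)
E
```

```text
t 6.8 w [ 428.1918 -185.4156  228.9648] b [-129.3573   -1.0069  228.9648] [135.1834  -0.1046  94.2435] F [0.7441 0.0499 0.9633] gap -0.12666499199694206 [-59.9536 -50.9771 141.6848  41.9937  71.6771 -71.501 ]
4.894827617087202 600.0039756109954
5.230755387414174 559.3402467828683
5.265697612996487 558.1207360401152
5.423132506181142 542.8714308197937
7.109177524390677 413.57310699014266
36.540030654558194 466.61239789978356
[-58.2454 481.8836 294.8881 601.58   -27.3975 522.1296] 6 [4.8425 3.4638 0.6825 0.2076 0.1847 0.0981] [-17.7048  11.4655  -9.1488  10.5282   1.3382  -0.9723   4.0709  -1.4843
  15.5178  19.555    5.9267 -39.0921]
```

```bash
cat > fk.py <<'E'
from h import *
from scipy.optimize import least_squares
D=[([69.821,7.471,85.268,0,87.261,-4.893],[158.165,578.782,239.292],[180,0,164.71]),([-24.4028,1.1842,91.9069,-.0332,86.8913,-28.5148],[528.3174,-183.6906,238.9691],[180,.04,94.11]),([-24.1185,5.2644,98.9244,0,75.7339,-28.4622],[528.1786,-180.35,133.4746],[179.93,.034,94.343]),([-20.3646,3.1172,101.3289,.0177,75.5805,-24.7066],[524.5168,-139.9697,132.1457],[-180,-.03,94.34]),([-34.6747,-23.042,112.5698,0,90.316,-38.8967],[366.6252,-191.3862,243.9166],[179.88,.1,94.22]),([-59.9536,-50.9771,141.6848,41.9937,71.6771,-71.501],[428.1918,-185.4156,228.9648],[135.1834,-.1046,94.2435])]
def fk(q,x):
    a,h,L1,L2,e,T,l,l5=x
    q=np.radians(q); Ry=lambda t:Ro.from_rotvec([0,t,0]);Rz=lambda t:Ro.from_rotvec([0,0,t])
    R=Rz(q[0]); p=R.apply([a,l,h]); R=R*Ry(q[1]); p=p+R.apply([0,0,L1]); R=R*Ry(q[2]); p=p+R.apply([e,0,L2])
    R=R*Rz(q[3])*Ry(q[4]); p=p+R.apply([0,l5,T]); R=R*Rz(q[5]); return p,R
OFF=Ro.identity()
def fit():
    def f(x): return np.concatenate([fk(q,x)[0]-p for q,p,_ in D]+[1e-3*x])
    s=least_squares(f,[0,400,400,400,0,200,25,25]); return s.x,s.fun[:-8]
if __name__=="__main__":
    x,f=fit();print(x,f)
    for q,p,o in D:
        print((fk(q,x)[1].inv()*Ro.from_euler('xyz',o,degrees=True)).as_rotvec(degrees=True))
E
python3 fk.py
```

```text
[  0.0108 318.0884 369.0961 553.3875  61.5882 356.7977  51.1997   0.0008] [-0.0042  0.0002 -0.0007 -0.0009  0.0011 -0.0003 -0.0074 -0.0193  0.0011
  0.0012 -0.      0.001   0.0093  0.0137 -0.0011 -0.0007 -0.0009 -0.0004]
[-0.     0.    90.004]
[ 0.0017 -0.0022 90.0038]
[-0.0038  0.0006 90.0007]
[-0.016  -0.0108 89.9976]
[ 0.0027 -0.0003 90.0019]
[-0.     -0.0001 89.9999]
```

```bash
cat > ik.py <<'E'
from fk import *
X,_=fit(); LO=np.array([-169.43,-51.17,1.28,-76.62,0,-152.29]);HI=np.array([169.43,129.36,143.12,256.62,156.53,152.29])
TZ=Ro.from_rotvec([0,0,90],degrees=True)
def ik(p,R,q0):
    def f(q):
        P,Q=fk(q,X);return np.r_[(P-p)/10,((Q*TZ).inv()*R).as_rotvec()*30]
    s=least_squares(f,np.clip(q0,LO+.01,HI-.01),bounds=(LO,HI));return s.x,np.abs(s.fun).max()
def tool(tilt,psi): # tool z horizontal component towards board heading psi
    return Ro.from_rotvec([0,0,psi],degrees=True)*RD*Ro.from_rotvec([-tilt,0,0],degrees=True)
if __name__=="__main__":
    for psi in(0,20,40,60,90):
        for tilt in(15,25,30,35,40,45):
            out=[]
            for p in((-140,0,150),(-94,0,85),(-60,0,180),(-10,0,215)):
                q,e=ik(b2w(*p),tool(tilt,psi),[-25,0,95,0,80,-28]); m=np.minimum(q-LO,HI-q); out.append((round(e,2),round(m.min(),1),int(m.argmin())+1))
            print(psi,tilt,out)
E
python3 ik.py
```

```text
0 15 [(np.float64(0.0), np.float64(17.5), 3), (np.float64(0.0), np.float64(19.7), 3), (np.float64(0.0), np.float64(29.2), 3), (np.float64(0.0), np.float64(38.0), 3)]
0 25 [(np.float64(0.0), np.float64(9.5), 3), (np.float64(0.0), np.float64(11.5), 3), (np.float64(0.0), np.float64(20.6), 3), (np.float64(0.0), np.float64(29.1), 3)]
0 30 [(np.float64(0.0), np.float64(5.6), 3), (np.float64(0.0), np.float64(7.6), 3), (np.float64(0.0), np.float64(16.4), 3), (np.float64(0.0), np.float64(24.7), 3)]
0 35 [(np.float64(0.0), np.float64(1.7), 3), (np.float64(0.0), np.float64(3.8), 3), (np.float64(0.0), np.float64(12.3), 3), (np.float64(0.0), np.float64(20.4), 3)]
0 40 [(np.float64(0.42), np.float64(0.0), 3), (np.float64(0.0), np.float64(0.4), 3), (np.float64(0.0), np.float64(8.4), 3), (np.float64(0.0), np.float64(16.3), 3)]
0 45 [(np.float64(1.24), np.float64(0.0), 3), (np.float64(0.63), np.float64(0.0), 3), (np.float64(0.0), np.float64(4.6), 3), (np.float64(0.0), np.float64(12.3), 3)]
20 15 [(np.float64(0.0), np.float64(20.8), 3), (np.float64(0.0), np.float64(23.0), 3), (np.float64(0.0), np.floa
[... 3187 characters left out ...]
np.float64(0.0), np.float64(23.3), 6)]
90 30 [(np.float64(0.0), np.float64(10.7), 6), (np.float64(0.0), np.float64(11.7), 6), (np.float64(0.0), np.float64(17.3), 6), (np.float64(0.0), np.float64(21.9), 6)]
90 35 [(np.float64(0.0), np.float64(9.1), 6), (np.float64(0.0), np.float64(9.9), 6), (np.float64(0.0), np.float64(15.9), 6), (np.float64(0.0), np.float64(20.8), 6)]
90 40 [(np.float64(0.0), np.float64(7.8), 6), (np.float64(0.0), np.float64(8.5), 6), (np.float64(0.0), np.float64(14.8), 6), (np.float64(0.0), np.float64(19.9), 6)]
90 45 [(np.float64(0.0), np.float64(6.7), 6), (np.float64(0.0), np.float64(7.3), 6), (np.float64(0.0), np.float64(14.0), 6), (np.float64(0.0), np.float64(19.3), 6)]
```

```bash
cat > plan.py <<'E'
from ik import *
RT=tool(40,20); fz=RT.apply([0,0,1]); ny=RT.apply([0,1,0])
def bv(v): return np.r_[B.T@v[:2],v[2]]
f=bv(fz);n=bv(ny)
def tcp(th,back=0,off=0,r=134,hh=9):
    a=np.radians(th); K=np.array([70-r*np.cos(a)+hh*np.sin(a)*1,0,95+r*np.sin(a)+hh*np.cos(a)])
    return K-(14.5+off)*n-(8+back)*f
def rel(pb):
    s=sensors.sense();R0=Ro.from_euler('xyz',s["tcp_rot"],degrees=True)
    return R0.inv().apply(b2w(*pb)-s["tool_pos"])/1000,(R0.inv()*RT).as_rotvec(degrees=True)
E
python3 - <<'E'
from plan import *
print(f,n)
s=sensors.sense();q=s["joint_pos"]
R0=Ro.from_euler('xyz',s["tcp_rot"],degrees=True);pre=tcp(0,90,20);print("pre",pre,rel(pre))
w=(R0.inv()*RT).as_rotvec()
for k in np.linspace(0,1,6):
    q,e=ik(s["tool_pos"]*(1-k)+b2w(*pre)*k,R0*Ro.from_rotvec(w*k),q);print(q,e)
for a in ((0,0,20),(0,0,0),(15,0,0),(30,0,0),(45,0,0),(60,0,0),(60,40,20)):
    p=tcp(*a);q,e=ik(b2w(*p),RT,q);print(a,p,q,e)
E
```

```text
[ 0.604   0.2198 -0.766 ] [0.7198 0.262  0.6428]
pre [-148.0289  -30.584   156.8962] (array([-0.0297, -0.064 ,  0.038 ]), array([  4.7854,  13.4876, -14.92  ]))
[-59.9534 -50.9773 141.6849  41.9936  71.677  -71.5008] 1.9895196601282804e-14
[-61.718  -45.0521 139.7843  42.958   72.7531 -78.6324] 1.1368683772161604e-14
[-63.0075 -39.1086 137.6365  43.2825  73.6643 -85.1337] 1.498801083243961e-14
[-63.9067 -33.2759 135.2973  43.0884  74.451  -91.029 ] 8.395284467610509e-11
[-64.4854 -27.6346 132.8134  42.4774  75.146  -96.3578] 1.4022116801015723e-12
[ -64.8005  -22.2277  130.2229   41.5326   75.7754 -101.1699] 3.6095570976613087e-13
(0, 0, 20) [-93.6669 -10.7979  87.9522] [ -55.9733  -11.9146  130.387    45.5367   62.6015 -102.5721] 2.2737367544323207e-14
(0, 0, 0) [-79.27    -5.5578 100.8079] [-53.7238 -12.6177 129.3756  45.215   62.3869 -99.6178] 2.2737367544323207e-14
(15, 0, 0) [-72.3746  -5.5578 135.183 ] [-52.8637 -15.6314 127.7041  43.679   65.1844 -95.3378] 3.669897719049686e-11
(30, 0, 0) [-56.8174  -5.5578 166.6022] [-50.9887 -16.6435 124.8942  42.5876  66.7706 -91.0705] 3.979039320256561e-14
(45, 0, 0) [-33.6583  -5.5578 192.9242] [-48.36   -15.7813 121.2581  41.7646  67.1368 -87.0206] 1.3642420526593923e-13
(60, 0, 0) [ -4.4757  -5.5578 212.3553] [-45.3088 -13.3624 117.1298  41.1012  66.464  -83.3819] 7.275957614183426e-13
(60, 40, 20) [-43.0336 -19.5917 230.1414] [-50.531  -17.4897 118.5555  40.7715  71.8462 -85.6112] 1.0173528686152622e-11
```

>>> move_arm([
  [[-0.006, -0.013, 0.008, 1, 2.7, -3], [-0.012, -0.026, 0.015, 2, 5.4, -6], [-0.018, -0.039, 0.023, 3, 8.1, -9], [-0.024, -0.052, 0.031, 4, 10.8, -12], [-0.03, -0.064, 0.038, 4.8, 13.5, -14.9], [-0.03, -0.064, 0.038, 4.8, 13.5, -14.9], [-0.03, -0.064, 0.038, 4.8, 13.5, -14.9]],
])

```text
time: 7.5
tool_pos: [413.3, -216.3, 157.8]
tcp_rot: [139.9, 0.0, 114.5]
ft_force: [0.6, 0.2, -0.4]
finger_gap: 0.3
```

```bash
python3 - <<'E'
from plan import *
st();print(rel(tcp(0,0,20)),rel(tcp(0,0,0)))
S=cam("scene");cv2.imwrite("pics/s5.png",cv2.resize(S["color"][150:350,300:480,::-1],None,fx=3,fy=3)); 
E
```

```text
t 7.5 w [ 413.2984 -216.3437  157.7959] b [-146.5535  -30.7163  157.7959] [139.9497   0.0449 114.4614] F [ 0.5709  0.2034 -0.3717] gap 0.27442995315539964 [ -64.6315  -22.0804  130.0369   41.5913   75.7439 -101.1442]
(array([ 0.0006, -0.0017,  0.0898]), array([ 0.0504, -0.0372,  0.1142])) (array([0.0005, 0.0183, 0.0898]), array([ 0.0504, -0.0372,  0.1142]))
```

View pics/s5.png

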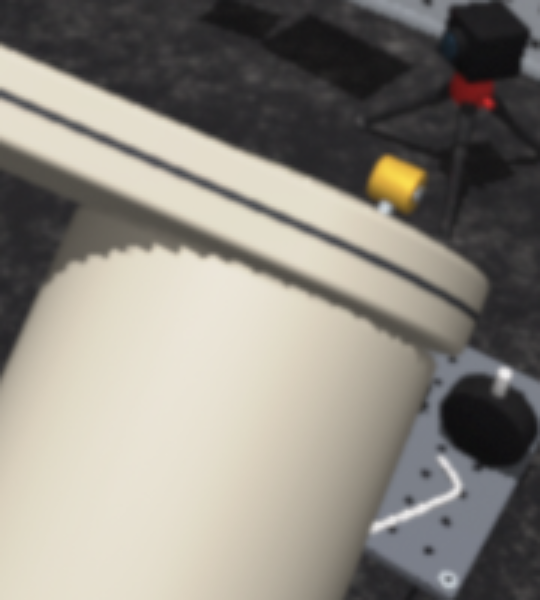

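>>> move_arm([
  [[0, 0, 0.015, 0, 0, 0], [0, -0.001, 0.035, 0, 0, 0], [0, -0.002, 0.055, 0, 0, 0], [0, -0.002, 0.075, 0, 0, 0], [0, -0.002, 0.087, 0, 0, 0], [0, -0.002, 0.09, 0, 0, 0], [0, -0.002, 0.09, 0, 0, 0]],
])

```text
time: 8.25
tool_pos: [464.2, -192.6, 87.9]
tcp_rot: [139.9, 0.2, 114.5]
ft_force: [0.0, 0.2, 0.2]
finger_gap: -0.5
```

```bash
python3 - <<'E'
from plan import *
st();print(rel(tcp(0,0,5)),rel(tcp(0,0,0)))
S=cam("top");cv2.imwrite("pics/t6.png",cv2.resize(S["color"][120:280,340:500,::-1],None,fx=3.7,fy=3.7)); 
E
```

```text
t 8.25 w [ 464.236  -192.634    87.8681] b [-93.9644 -10.9384  87.8681] [139.8739   0.1637 114.4897] F [0.0486 0.2341 0.2297] gap -0.47419511009129645 [ -56.1067  -11.9229  130.4676   45.6898   62.6282 -103.0026]
(array([-0.    ,  0.0153,  0.0002]), array([0.1263, 0.0354, 0.2122])) (array([-0.    ,  0.0203,  0.0002]), array([0.1263, 0.0354, 0.2122]))
```

View pics/t6.png

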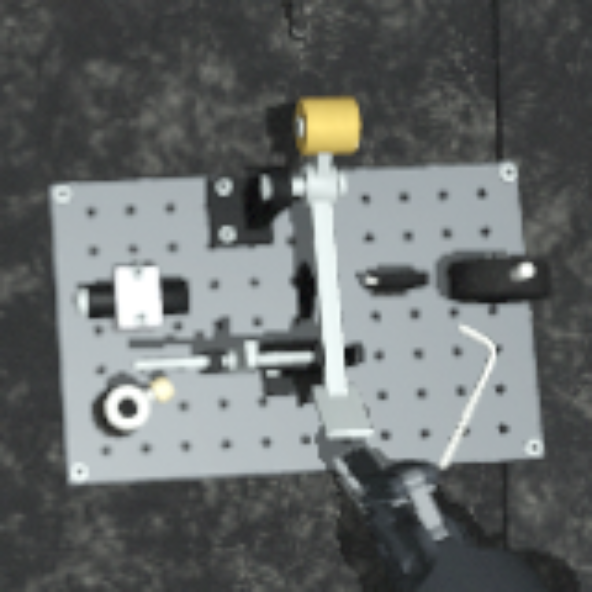

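```bash
python3 - <<'E'
from plan import *
for th in range(0,66,5): print(th,rel(tcp(th,0,0))[0])
E
```

```text
0 [0.0004 0.0203 0.0005]
5 [-0.0001  0.0287 -0.0076]
10 [-0.001   0.0378 -0.015 ]
15 [-0.0021  0.0474 -0.0216]
20 [-0.0036  0.0575 -0.0273]
25 [-0.0055  0.068  -0.0322]
30 [-0.0076  0.0788 -0.0362]
35 [-0.01    0.0899 -0.0392]
40 [-0.0127  0.1011 -0.0412]
45 [-0.0156  0.1124 -0.0422]
50 [-0.0188  0.1237 -0.0423]
55 [-0.0222  0.1349 -0.0413]
60 [-0.0257  0.1458 -0.0394]
65 [-0.0295  0.1566 -0.0365]
```

>>> move_arm([
  [[0, 0.006, 0, 0, 0, 0], [0, 0.011, 0, 0, 0, 0], [0, 0.015, 0, 0, 0, 0], [0, 0.018, 0, 0, 0, 0], [0, 0.02, 0, 0, 0, 0], [0, 0.02, 0, 0, 0, 0]],
])

```text
time: 8.9
tool_pos: [477.7, -186.7, 99.9]
tcp_rot: [139.9, 0.1, 114.4]
ft_force: [-1.9, -1.7, -0.1]
finger_gap: -0.9
```

>>> move_arm([
  [[0, 0.004, -0.004, 0, 0, 0], [0, 0.009, -0.008, 0, 0, 0], [-0.001, 0.013, -0.012, 0, 0, 0], [-0.001, 0.018, -0.0155, 0, 0, 0], [-0.002, 0.0225, -0.019, 0, 0, 0], [-0.002, 0.0275, -0.022, 0, 0, 0], [-0.003, 0.0325, -0.025, 0, 0, 0], [-0.004, 0.0375, -0.028, 0, 0, 0], [-0.004, 0.0375, -0.028, 0, 0, 0]],
])

```text
time: 9.8
tool_pos: [489.6, -186.1, 146.5]
tcp_rot: [139.8, 0.2, 114.5]
ft_force: [-0.1, 0.1, -0.0]
finger_gap: 0.1
```

```bash
python3 - <<'E'
from plan import *
st()
for th in range(20,71,5): print(th,rel(tcp(th,0,0))[0])
S=cam("top");cv2.imwrite("pics/t7.png",cv2.resize(S["color"][120:280,340:500,::-1],None,fx=3.7,fy=3.7)); 
E
```

```text
t 9.8 w [ 489.6271 -186.1072  146.5376] b [-68.1513  -6.3563 146.5376] [139.8473   0.1798 114.4633] F [-0.0729  0.0707 -0.0262] gap 0.0608273255323143 [-52.4998 -16.1834 126.8937  43.4461  65.8866 -94.3108]
20 [ 0.0007 -0.      0.0005]
25 [-0.0011  0.0105 -0.0043]
30 [-0.0032  0.0213 -0.0083]
35 [-0.0056  0.0323 -0.0113]
40 [-0.0083  0.0436 -0.0133]
45 [-0.0113  0.0549 -0.0144]
50 [-0.0144  0.0661 -0.0144]
55 [-0.0178  0.0773 -0.0135]
60 [-0.0214  0.0883 -0.0115]
65 [-0.0251  0.099  -0.0086]
70 [-0.0289  0.1094 -0.0047]
```

View pics/t7.png

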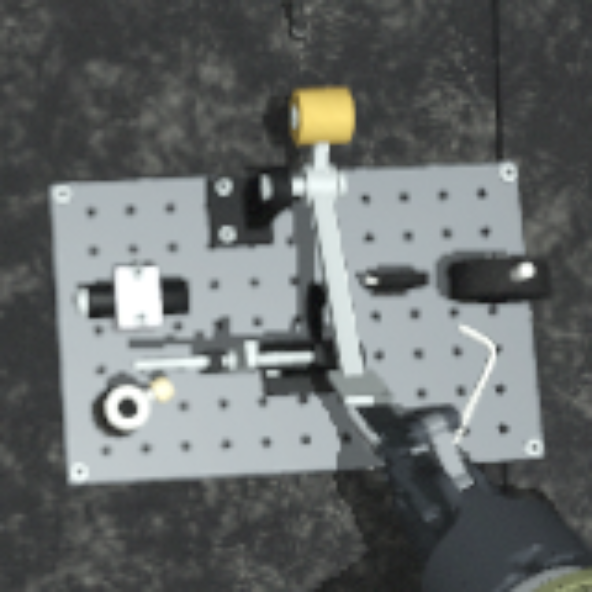

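Arm is up about 20°, with the lip resting on the fingertips. Continuing along the arc.

>>> move_arm([
  [[0, 0.005, -0.002, 0, 0, 0], [-0.001, 0.0105, -0.0045, 0, 0, 0], [-0.002, 0.016, -0.0065, 0, 0, 0], [-0.003, 0.0215, -0.0085, 0, 0, 0], [-0.0045, 0.027, -0.01, 0, 0, 0], [-0.0055, 0.0325, -0.0115, 0, 0, 0], [-0.007, 0.038, -0.0125, 0, 0, 0], [-0.0085, 0.0435, -0.0135, 0, 0, 0], [-0.01, 0.049, -0.014, 0, 0, 0], [-0.0115, 0.055, -0.0145, 0, 0, 0], [-0.0115, 0.055, -0.0145, 0, 0, 0]],
])

```text
time: 10.95
tool_pos: [524.3, -182.8, 192.9]
tcp_rot: [139.8, 0.2, 114.5]
ft_force: [0.5, -0.0, 0.5]
finger_gap: -0.1
```

```bash
python3 - <<'E'
from plan import *
st()
for th in range(45,71,5): print(th,rel(tcp(th,0,0))[0])
S=cam("top");cv2.imwrite("pics/t8.png",cv2.resize(S["color"][120:280,340:500,::-1],None,fx=3.7,fy=3.7)); 
E
```

```text
t 10.95 w [ 524.3116 -182.8335  192.9037] b [-33.3184  -5.7228 192.9037] [139.8443   0.1643 114.4596] F [ 0.487  -0.0215  0.4542] gap -0.14868794844004973 [-48.4203 -15.7818 121.33    41.9529  67.0597 -87.3736]
45 [ 0.0003 -0.0002 -0.0002]
50 [-0.0029  0.0111 -0.0002]
55 [-0.0063  0.0223  0.0007]
60 [-0.0098  0.0333  0.0027]
65 [-0.0135  0.044   0.0056]
70 [-0.0173  0.0544  0.0094]
```

View pics/t8.png

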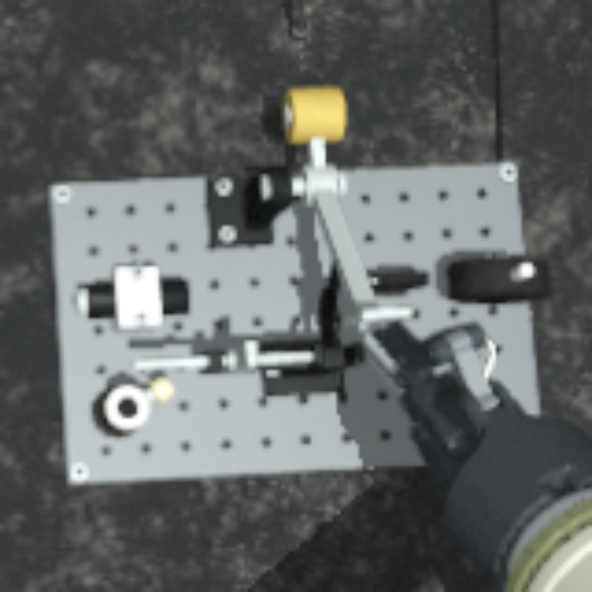

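>>> move_arm([
  [[-0.0015, 0.0055, 0, 0, 0, 0], [-0.003, 0.011, 0, 0, 0, 0], [-0.0045, 0.0165, 0, 0, 0, 0], [-0.006, 0.022, 0.001, 0, 0, 0], [-0.008, 0.028, 0.0015, 0, 0, 0], [-0.01, 0.033, 0.0025, 0, 0, 0], [-0.0115, 0.0385, 0.004, 0, 0, 0], [-0.0135, 0.044, 0.0055, 0, 0, 0], [-0.0135, 0.044, 0.0055, 0, 0, 0], [-0.0135, 0.044, 0.0055, 0, 0, 0]],
])

```text
time: 12.0
tool_pos: [563.0, -179.3, 215.9]
tcp_rot: [139.9, 0.1, 114.5]
ft_force: [0.1, -0.7, 0.3]
finger_gap: -0.1
```

```bash
python3 - <<'E'
from plan import *
st()
S=cam("top");cv2.imwrite("pics/t9.png",cv2.resize(S["color"][120:280,340:500,::-1],None,fx=3.7,fy=3.7)); 
E
```

```text
t 12.0 w [ 562.9728 -179.2948  215.9362] b [  5.4997  -5.1267 215.9362] [139.893    0.083  114.4759] F [ 0.1373 -0.6924  0.3297] gap -0.08431721751100721 [-44.3585 -12.3521 115.9328  41.0838  66.0022 -82.6849]
```

View pics/t9.png

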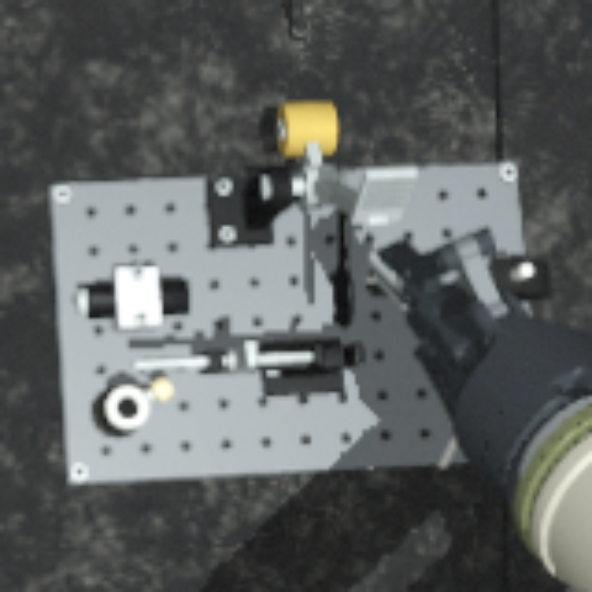

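>>> move_arm([
  [[0, 0, -0.015, 0, 0, 0], [0, 0, -0.04, 0, 0, 0], [0, 0, -0.07, 0, 0, 0], [0, 0, -0.1, 0, 0, 0], [0, 0, -0.13, 0, 0, 0], [0, 0, -0.145, 0, 0, 0], [0, 0, -0.15, 0, 0, 0], [0, 0, -0.15, 0, 0, 0], [0, 0, -0.15, 0, 0, 0], [0, 0, -0.15, 0, 0, 0]],
])

```text
time: 13.05
tool_pos: [474.9, -218.6, 329.5]
tcp_rot: [139.9, -0.0, 114.5]
ft_force: [-0.2, -0.2, -0.4]
finger_gap: 0.0
```

```bash
python3 - <<'E'
from plan import *
st()
T=cam("top");S=cam("scene")
cv2.imwrite("pics/s10.png",cv2.resize(S["color"][130:350,310:500,::-1],None,fx=2.7,fy=2.7));
cv2.imwrite("pics/t10.png",cv2.resize(T["color"][120:280,340:500,::-1],None,fx=3.7,fy=3.7)); 
E
```

```text
t 13.05 w [ 474.9425 -218.617   329.4908] b [-85.2594 -37.6587 329.4908] [139.9022  -0.0204 114.4867] F [-0.2164 -0.1568 -0.3695] gap 0.04210373578558043 [-56.8936 -23.2895 112.5757  39.7373  85.0246 -82.9144]
```

View pics/t10.png

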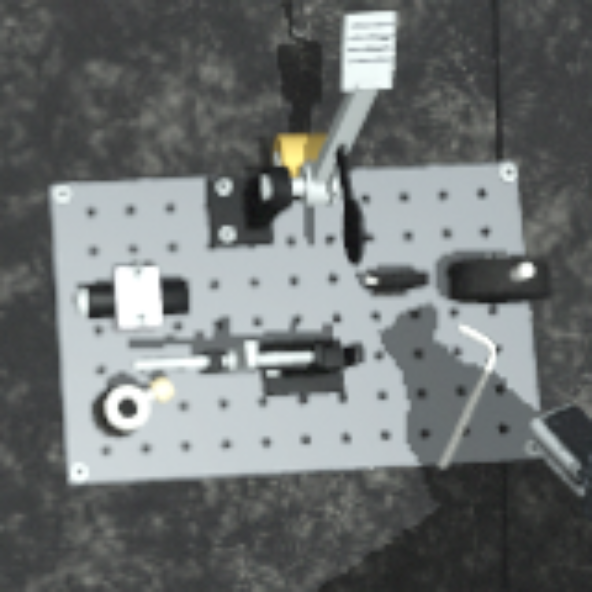

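View pics/s10.png

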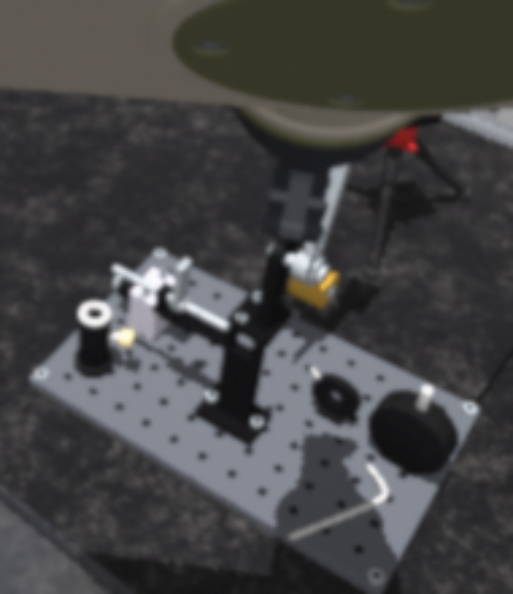

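>>> move_arm([
  [[0, 0, -0.01, 0, 0, 0], [0, 0, -0.02, 0, 0, 0], [0, 0, -0.02, 0, 0, 0], [0, 0, -0.02, 0, 0, 0], [0, 0, -0.02, 0, 0, 0], [0, 0, -0.02, 0, 0, 0], [0, 0, -0.02, 0, 0, 0], [0, 0, -0.02, 0, 0, 0]],
])

```text
time: 13.95
tool_pos: [463.2, -224.5, 345.9]
tcp_rot: [139.9, 0.1, 114.5]
ft_force: [0.1, 0.9, 0.8]
finger_gap: 0.0
```

```bash
python3 - <<'E'
from plan import *
st()
T=cam("top")
old=cv2.imread("pics/t10.png");new=cv2.resize(T["color"][120:280,340:500,::-1],None,fx=3.7,fy=3.7)
print("arm area diff",cv2.absdiff(old,new)[0:270,260:420].mean())
a=1.83
for x,y in((134,9),(148,23),(120,-5)):
    K=b2w(70-x*np.cos(a)+y*np.sin(a),0,95+x*np.sin(a)+y*np.cos(a)); print((proj(T,K)-[340,120])*3.7)
E
```

```text
t 13.95 w [ 463.1678 -224.4558  345.9164] b [-97.4431 -42.5875 345.9164] [139.8834   0.0769 114.4628] F [0.1061 0.9311 0.8218] gap 0.0012881328776742148 [-58.739  -24.1485 111.5169  39.8113  87.5872 -83.1506]
arm area diff 2.944259259259259
[367.1022  51.5319]
[369.1843  13.0134]
[365.0158  89.3795]
```

```bash
python3 -c "
from bench import hand_in
print(hand_in())"
```

```text
the job is handed in; nothing more can be done
None
```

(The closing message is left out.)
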